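# Unlatch the drying crate's gate and hold it wide

## Robot

A 7-joint arm with a two-finger parallel gripper is mounted at the origin on the work surface. World frame = base frame: x ahead of the robot, y to its left, z up, the work surface at z = 0. Lengths are in m, angles in degrees, forces in N, time in s.
With the tool pointing down it reaches from about 0.35 to 0.775 m from the base axis. Payload 3.1 kg.
Tool frame: the origin (TCP) lies on the centre line of the jaws, within the pads' length; the fingertips stand 17 mm ahead of it and the grasp point (between the pads) lies 2 mm behind it (robot.tip_reach is the distance from the TCP to the fingertips, in m); z points along the fingers, y is the direction in which the jaws open and shut (so a half turn about z gives the same grasp; the last joint's range is limited). The gripper opens to 85 mm and grips with 20 to 120 N. Pads are 22 mm wide; open, the fingers measure 114 mm over their backs; the gripper's body (76 mm by 85 mm) begins 54 mm behind the grasp point. The pads swing forward as they close: fully open they stand 13 mm farther back than shut.
Start: joints at [73.757, 17.813, 0.802, 86.603, -0.252, 75.585, -1.558], TCP at [0.132, -0.534, 0.248] pointing down, gripper open.
Joint ranges: [-154.91, 154.91], [-16.99, 109.72], [-72.82, 74.43], [7.12, 147.25], [-82.49, 262.49], [11.32, 116.49], [-174.64, 174.64]. Speed limits (degrees/s): [159.86, 159.86, 180, 180, 180, 180, 180].

## Interface

Orientations are given as [roll, pitch, yaw] about the fixed x, y, z axes, in that order (R = Rz(yaw) Ry(pitch) Rx(roll)).
In Python, from station import robot, fingers, vision, workorder, recognise gives the robot as it stands. Calls block until the motion is done:
- robot.move_to(position, orientation): joint-space move of the TCP to a pose.
- robot.line_to(position, orientation=None, velocity=0.15, f_stop=None): straight line of the TCP; orientation=None keeps the orientation; velocity is the mean speed in m/s. With f_stop (N) it stops when the force on the tool has changed by that much, and returns True; else False.
- robot.move_j(angles): joint-space move.
- fingers.gripper_to(opening, force=None): opening from 0.0 (shut) to 1.0 (fully open); force is the grip in N (None keeps the last); returns when the fingers have stopped.
- robot.pause(seconds).
- robot.inverse_kinematics(position, orientation): joint angles nearest the present ones, or None.
- vision.grab_frame(name): name is "scene" or "top"; returns the picture (384x512x3 uint8, red, green, blue); there is no depth.
- vision.calibration(name): a dict with "mtx" (3x3 intrinsics, pixels), "extrinsics" (4x4, takes a point from world to camera coordinates). Camera axes: x right, y up, looking along -z (the intrinsics and any distortion apply to the point x, -y, -z); pixel columns grow to the right and rows downward; lengths in m; the calibration is good to about 2 mm. A picture is of the moment at which its call begins. calibration takes no time and is no camera call.
A pose or a line that the arm cannot do raises robot.PlanningError and nothing moves.
- workorder.close_job(): hands the job in, once; it reports no verdict.
Trained networks look in the newest picture that a camera, given by its name, has taken for a name from the list of things; names that differ only in an ending like _2 or _b are one class to them, and where a whole thing is asked for, a point or a joint stands for the part that bears it (a point fixed in the world has none). Each returns a list of dicts, best first, with "p" (0 to 1); they miss things now and then, are a little off and sometimes report something else, mostly with a low value. They report only what shows in the picture. A call takes as long as a camera call. They do not tell look-alikes from the thing itself.
- recognise(label, camera): "rect" ([centre column, centre row, width, height] in pixels, round what is visible of it).
Readings, each from a call of its own:
- robot.current_time_s(): time.
- robot.current_joint_positions(): joint angles.
- robot.current_dq(): joint speeds.
- robot.current_joint_torque(): joint torques, N m.
- robot.current_tool_pos(): TCP position.
- robot.current_eef_rot(): TCP orientation.
- robot.current_contact_force(): force on the tool from outside, world axes, zero at the start.
- robot.current_torque(): the same for the moment, N m.
- robot.current_finger_gap(): opening from 0.0 (shut) to 1.0 (fully open).
Only numpy, scipy, OpenCV 4.12 (cv2) and the standard library are available. Lean on these libraries where they do the work, as an engineer would, in place of code of your own. Each camera call takes 0.05 s, during which the arm holds its last target.

## Task

The bowls in the drying crate are ready to come out. Squeeze the red catch's two tabs fully together so that its hook lifts and stays up, then do the same with the blue catch; then swing the gate, whose orange post is its handle, out past its detent and hold it wide open, about square to the crate's front, so that a potter can reach in. Finish while still holding the gate there (it springs back if let go), and leave the bowls, jar, block and knife where they are.

Things in the scene. Friction and masses are not known exactly. Their poses are not given: they have to be found in the camera images.
- crate: wooden drying crate fixed to the table, 250 mm deep, 224 wide, open above, turned up to 20 degrees either way. Origin on the table under the middle of its front (gate) side; x points into the crate (away from the robot), y left along the front, z up. A header board just behind the gate spans x = 4 to 52 mm, top 116 mm high. The detent bracket outside its left front corner is 156 mm high, y to 163 mm
- gate_angle (a joint): angle of the aluminium front gate, rad: 0 shut, grows as its free right end swings out towards the robot (clockwise from above), stop at 1.75; square to the front is 1.57. Detent resists from 0.3 to 0.65 rad (3 to 5 N at the post). A spring always pulls it shut (about 2 N at the post); let go when wide it falls back to 1.0 rad or less. A catch that is down blocks it within 0.15 rad
- gate_handle (a point): orange round upright post on top of the gate's free end, 16 mm diameter, standing free from 130 to 181 mm above the table; this point is on its axis, 160 mm above the table, 150 mm from the hinge axis. Its axes turn with the gate: -y points from hinge to post
- gate_hinge (a point): point on the upright hinge axis at the gate's left end, 130 mm above the table (x = -6, y = 85 mm in the crate's frame). The gate is 12 mm thick and 172 mm long, top edge 130 mm above the table
- red_squeeze (a point): midpoint between the two upright red tabs on the header, 168 mm above the table; x points into the crate. Front tab (moving) and back tab (fixed) stand one behind the other along x, 38 mm over their outer faces, each 20 mm wide in y, 6 thick; tops 178 (front) and 182 mm above the table. Red and blue may be in either place, 57 mm apart; the nearer to the post is about 53 mm from it
- red_lever (a joint): angle of the red front tab, rad: 0 hook down over the gate, 0.42 fully squeezed to the back tab; hook clear above 0.34. Stiff pivot (4 N at the tab), stays where left. The tab comes about 15 mm nearer at fingertip height, to about 23 mm over the tabs. Its hook arm reaches forward over the gate, 139 mm above the table, 152 when lifted: keep fingertips above 153 mm
- red_tab: the fixed back tab of the red catch, 6 x 20 x 63 mm upright plate; origin at its foot, 119 mm above the table
- blue_squeeze (a point): midpoint between the two upright blue tabs on the header, 168 mm above the table; x points into the crate. Front tab (moving) and back tab (fixed) stand one behind the other along x, 38 mm over their outer faces, each 20 mm wide in y, 6 thick; tops 178 (front) and 182 mm above the table. Red and blue may be in either place, 57 mm apart; the nearer to the post is about 53 mm from it
- blue_lever (a joint): angle of the blue front tab, rad: 0 hook down over the gate, 0.42 fully squeezed to the back tab; hook clear above 0.34. Stiff pivot (4 N at the tab), stays where left. The tab comes about 15 mm nearer at fingertip height, to about 23 mm over the tabs. Its hook arm reaches forward over the gate, 139 mm above the table, 152 when lifted: keep fingertips above 153 mm
- blue_tab: the fixed back tab of the blue catch, 6 x 20 x 63 mm upright plate; origin at its foot, 119 mm above the table
- bowl_a: small raw-clay bowl inside the crate, 72 mm across, 52 mm high; origin under its centre
- bowl_b: darker raw-clay bowl inside the crate, 72 mm across, 52 mm high; origin under its centre
- bowl_c: raw-clay bowl on the table in front and to the left of the crate, beside the gate's sweep, 84 mm across, 60 mm high; origin under its centre
- jar: brown jar with white lid on the left of the table, 70 mm across, 100 mm high; origin under its centre
- block: pale wooden block, 60 x 90 x 35 mm, on the table in front and to the right of the crate; origin under its centre
- knife: potter's knife lying on the round turntable at the right, 200 mm long; origin near its middle
- gate: the gate with its orange post; origin on the hinge axis at table height; -y points along the gate to its free end, x into the crate when shut
There are look-alikes about, which are no part of the job. What is shaped like the jar but green or pink is not meant. Leave any yellow look-alike of the bowl_c alone.

How it is judged (in metres and radians):
On the way, in this order (a step that is already met when the one before it is completed fails the run):
1. the red catch's tabs are squeezed together and its hook is up (value of joint red_lever above 0.34 rad and contact force between the fingers and red_tab above 1 N), for 0.1 s.
2. the blue catch's tabs are squeezed together and its hook is up (value of joint blue_lever above 0.34 rad and contact force between the fingers and blue_tab above 1 N), for 0.1 s.
3. the gate is swung past its detent to wide open (value of joint gate_angle above 1.25 rad), for 0.1 s.
At the end, for the whole second after the job is handed in: The gate stands still at 1.25 rad (72 degrees) or wider, held there by the fingers pressing on it with more than 0.8 N; both catches are still up (above 0.3 rad); bowls, jar, block and knife are within 30 mm of where they began, the bowls and jar upright (value of joint gate_angle above 1.25 rad and velocity of joint gate_angle between -0.15 and 0.15 rad/s and contact force between the fingers and gate above 0.8 N and value of joint each of red_lever, blue_lever above 0.3 rad and distance of each of bowl_a, bowl_b, bowl_c, jar, block, knife from where it was at the start of the episode below 0.03 m and angle between each of bowl_a, bowl_b, bowl_c, jar's own z axis and vertical below 0.3 rad); the arm keeps its last pose, push and grip.
It fails at once if the blue catch is lifted before the red one is up (value of joint blue_lever above 0.25 rad and value of joint red_lever below 0.3 rad).
It fails at once if a bystander is pushed more than 30 mm or a bowl or the jar tipped (distance of any of bowl_a, bowl_b, bowl_c, jar, block, knife from where it was at the start of the episode above 0.03 m or angle between any of bowl_a, bowl_b, bowl_c, jar's own z axis and vertical above 0.5 rad).
It also fails if it takes over 58 s, if anything falls off the work surface, if the arm or the gripper's body presses on something with over 40 N, if the wrist force passes 120 N, or if a joint passes its speed limit or range.

## Working session

There is one attempt and no reset: what is moved stays moved. The work goes in short steps, each a Python script; the robot and the scene stay as the last script left them, time stands still between calls to the robot, and variables do not carry over. Pictures are saved under pics/ and viewed, and the job is handed in when it is done.

```bash
ls; mkdir -p pics; python3 - <<'E'
from station import robot, fingers, vision, workorder, recognise
import cv2, numpy as np
np.set_printoptions(precision=4,suppress=True)
for n in ("scene","top"):
    im=vision.grab_frame(n); cv2.imwrite(f"pics/{n}0.png",cv2.resize(im[:,:,::-1],(800,600),interpolation=cv2.INTER_CUBIC))
    c=vision.calibration(n); print(n,c)
    for l in ("gate_handle","gate_hinge","red_squeeze","red_tab","blue_squeeze","blue_tab","bowl_c","crate","gate","block","jar"):
        print(l,[(np.round(d["rect"],1).tolist(),round(d["p"],2)) for d in recognise(l,n)[:3]])
print(robot.current_time_s(), robot.current_eef_rot(), robot.tip_reach)
E
```

```text
pics
scene {'mtx': array([[406.4406,   0.    , 263.8777],
       [  0.    , 406.4406, 200.0185],
       [  0.    ,   0.    ,   1.    ]]), 'extrinsics': array([[-0.7436,  0.6685, -0.0148,  0.4683],
       [-0.4625, -0.4982,  0.7334,  0.1236],
       [ 0.4829,  0.5521,  0.6797, -1.591 ],
       [ 0.    ,  0.    ,  0.    ,  1.    ]])}
gate_handle [([257.3, 222.4, 10.6, 21.8], 0.59), ([249.6, 219.9, 58.1, 54.7], 0.57)]
gate_hinge [([253.4, 220.5, 60.8, 53.0], 0.78)]
red_squeeze [([241.4, 214.6, 11.4, 20.9], 0.74)]
red_tab [([236.4, 219.9, 8.1, 16.0], 0.52)]
blue_squeeze [([257.6, 221.9, 11.1, 17.6], 0.44)]
blue_tab [([250.9, 225.6, 5.8, 16.1], 0.62)]
bowl_c [([321.1, 249.8, 29.1, 27.4], 0.96), ([361.8, 272.7, 30.8, 24.8], 0.87), ([244.9, 263.4, 26.9, 24.8], 0.72)]
crate [([233.4, 254.9, 129.7, 124.9], 0.58), ([192.1, 212.1, 27.4, 23.2], 0.49)]
gate [([251.3, 222.2, 58.0, 51.1], 0.73)]
block [([195.2, 211.6, 27.9, 23.9], 0.57)]
jar [([447.3, 288.0, 33.8, 38.4], 0.61), ([421.1, 253.8, 24.7, 37.6], 0.6), ([424.6, 308.8, 30.2, 30.8], 0.6)]
top {'mtx': array([[384.684 ,   0.    , 256.8569],
 
[... 291 characters left out ...]
60.9, 166.6, 56.3, 35.0], 0.83)]
gate_hinge [([259.9, 167.6, 60.1, 27.1], 0.87)]
red_squeeze []
red_tab [([262.7, 145.5, 5.2, 8.2], 0.44), ([262.1, 168.1, 58.0, 24.1], 0.15)]
blue_squeeze []
blue_tab [([331.6, 162.3, 32.6, 26.4], 0.62), ([245.5, 152.7, 3.8, 3.7], 0.43)]
bowl_c [([204.2, 245.7, 27.9, 27.7], 0.93), ([161.2, 212.6, 25.9, 26.2], 0.89), ([201.4, 205.9, 24.9, 23.4], 0.77)]
crate [([249.9, 134.8, 82.9, 93.3], 0.95)]
gate [([259.1, 164.7, 58.3, 30.3], 0.71), ([201.3, 205.5, 28.8, 26.4], 0.65)]
block [([333.4, 162.4, 32.5, 25.8], 0.84)]
jar [([130.4, 269.3, 28.5, 19.8], 0.89), ([95.3, 249.7, 30.9, 19.7], 0.76), ([98.2, 214.4, 31.9, 25.8], 0.74)]
1.2 [179.9997   0.0005  13.8549] 0.017
```

```bash
python3 - <<'E'
import cv2
a=cv2.imread("pics/scene0.png"); b=cv2.imread("pics/top0.png")
s=800/512
c=a[int(170*s):int(330*s),int(160*s):int(370*s)]
cv2.imwrite("pics/scene_crop.png",cv2.resize(c,(800,int(800*c.shape[0]/c.shape[1])),interpolation=cv2.INTER_CUBIC))
c=b[int(90*s):int(240*s),int(170*s):int(370*s)]
cv2.imwrite("pics/top_crop.png",cv2.resize(c,(800,600),interpolation=cv2.INTER_CUBIC))
E
```

```text
(no output)
```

View pics/scene0.png

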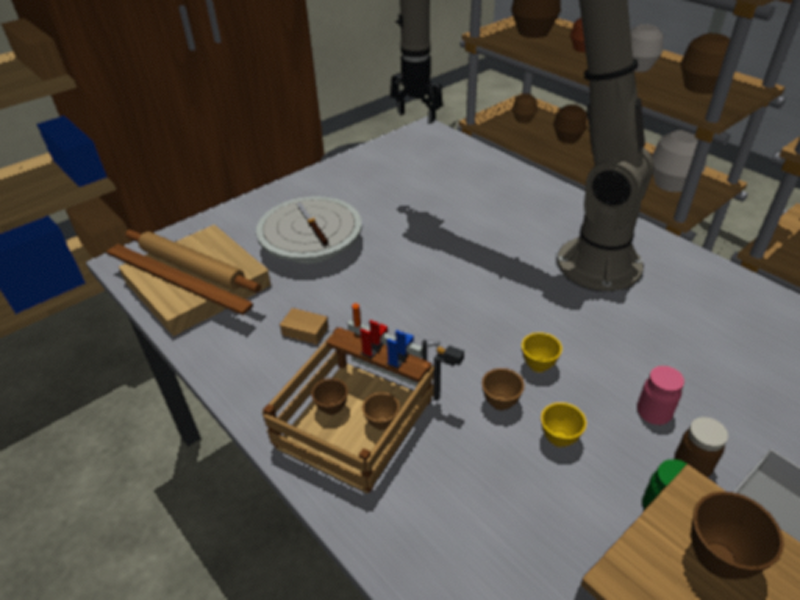

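View pics/top0.png

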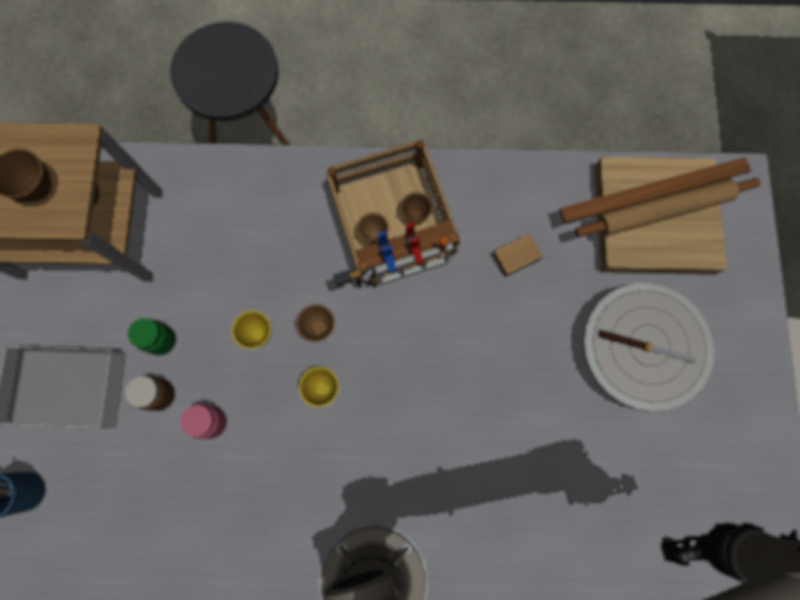

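```bash
sleep 1
```

```text
(no output)
```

View pics/scene_crop.png

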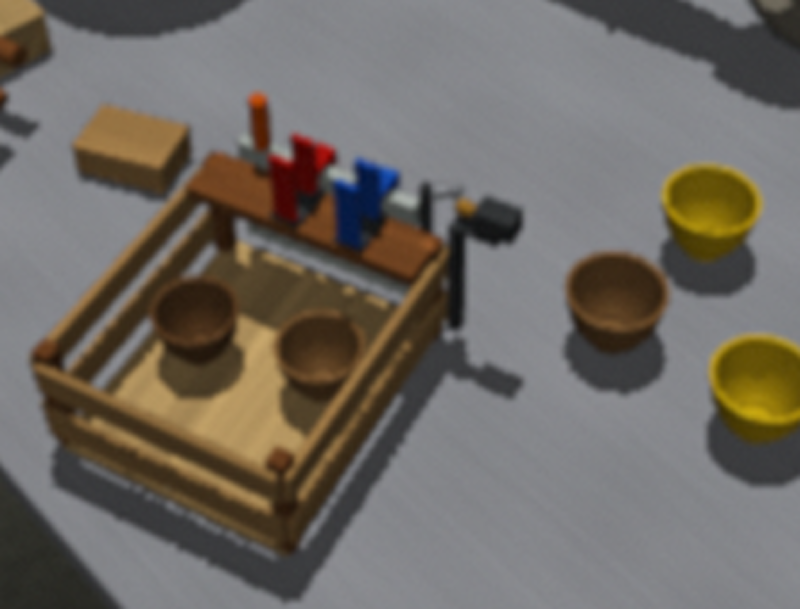

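View pics/top_crop.png

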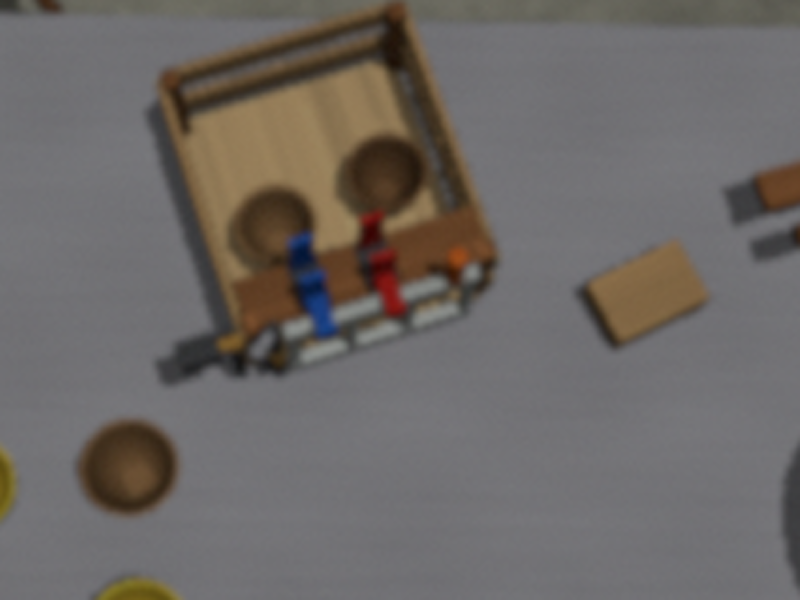

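```bash
cat > zoom.py <<'E'
import cv2,numpy as np
def zoom(im,x0,y0,w,h,k,fn,grid=10):
    c=cv2.resize(im[y0:y0+h,x0:x0+w,::-1],(w*k,h*k),interpolation=cv2.INTER_CUBIC)
    c=np.clip(c.astype(float)*1.5,0,255).astype(np.uint8)
    for x in range(x0-x0%grid+grid,x0+w,grid):
        cv2.line(c,((x-x0)*k+k//2,0),((x-x0)*k+k//2,6),(0,255,255),1); cv2.putText(c,str(x),((x-x0)*k,16),0,.35,(0,255,255),1)
    for y in range(y0-y0%grid+grid,y0+h,grid):
        cv2.line(c,(0,(y-y0)*k+k//2),(6,(y-y0)*k+k//2),(0,255,255),1); cv2.putText(c,str(y),(8,(y-y0)*k+k//2+4),0,.35,(0,255,255),1)
    cv2.imwrite(fn,c)
E
python3 - <<'E'
from station import vision
from zoom import zoom
zoom(vision.grab_frame("scene"),215,190,80,60,10,"pics/zs.png")
zoom(vision.grab_frame("top"),222,135,80,50,10,"pics/zt.png")
E
```

```text
(no output)
```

View pics/zs.png

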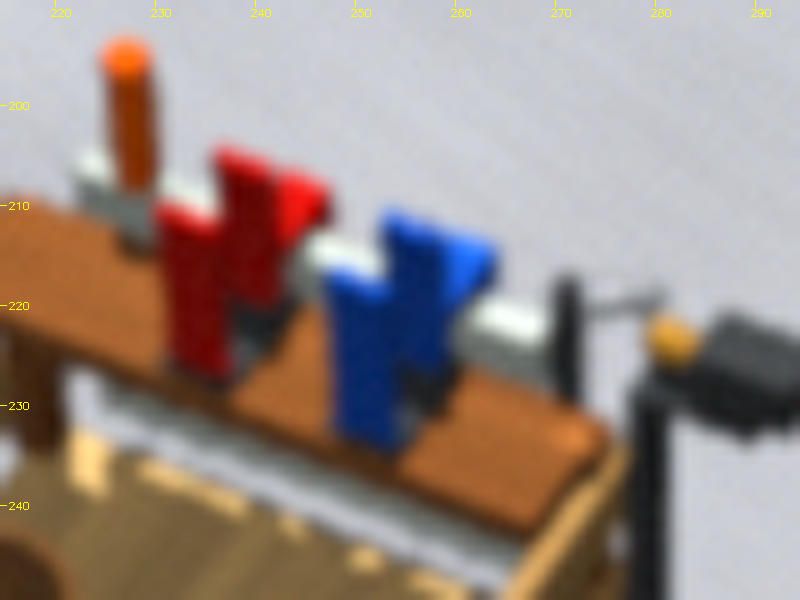

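View pics/zt.png

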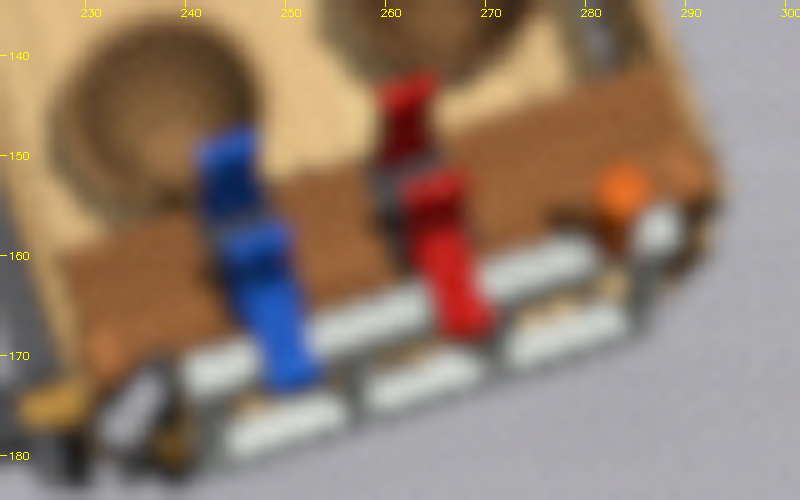

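```bash
cat > geo.py <<'E'
import numpy as np, cv2
from station import vision
F=np.diag([1,-1,-1.])
def P(n):
    c=vision.calibration(n); return c["mtx"]@F@c["extrinsics"][:3]
PS,PT=P("scene"),P("top")
def tri(s,t):
    X=cv2.triangulatePoints(PS,PT,np.array(s,float).reshape(2,1),np.array(t,float).reshape(2,1))[:,0]; return X[:3]/X[3]
def proj(Pm,X):
    h=Pm@np.append(X,1); return h[:2]/h[2]
def back(Pm,uv,z):
    A=np.c_[Pm[:,0],Pm[:,1],-np.array([uv[0],uv[1],1])]; s=np.linalg.solve(A,-(Pm[:,2]*z+Pm[:,3])); return s[:2]
E
cat > meas.py <<'E'
import numpy as np
from geo import *
from scipy.optimize import least_squares
np.set_printoptions(precision=4,suppress=True)
M={'post':((227.2,195.3),(283.9,153.3),(-.006,-.065,.181)),
'rb':((233.7,210.7),(262.5,143.5),(.044,-.0245,.182)),
'bb':((250.5,217.2),(244.2,149.5),(.044,.0325,.182)),
'rf':((239.3,205.3),(265,153),(.012,-.0245,.178)),
'bf':((256.3,211.7),(247,158.5),(.012,.0325,.178))}
for k,(s,t,m) in M.items():
    X=tri(s,t); print(k,X,proj(PS,X)-s,proj(PT,X)-t,back(PS,s,m[2]),back(PT,t,m[2]))
def w(p,m):
    c,s=np.cos(p[2]),np.sin(p[2]); return np.array([p[0]+c*m[0]-s*m[1],p[1]+s*m[0]+c*m[1],m[2]])
def res(p):
    r=[]
    for k,(s,t,m) in M.items():
        m=(m[0]+(p[3] if k!='post' else 0),m[1]+(p[4] if k!='post' else 0),m[2])
        r+=list(proj(PS,w(p,m))-s)+list(proj(PT,w(p,m))-t)
    return r
f=least_squares(res,[.65,-.1,.2,0,0]); p=f.x
print(p,np.degrees(p[2])); print(np.array(res(p)).reshape(-1,4))
for k in M: print(k,w(p,np.array(M[k][2])+([p[3],p[4],0] if k!='post' else [0,0,0])))
print('hinge',w(p,(-.006,.085,.13)))
E
python3 meas.py
```

```text
post [ 0.6591 -0.1295  0.1788] [-0.2208 -0.0601] [-0.1858  0.1679] [ 0.6602 -0.1268] [ 0.6589 -0.1299]
rb [ 0.6881 -0.063   0.1811] [-0.4353 -0.1121] [-0.3525  0.3101] [ 0.688  -0.0611] [ 0.6888 -0.0641]
bb [ 0.6689 -0.0087  0.181 ] [0.1042 0.0236] [ 0.0841 -0.0714] [ 0.6696 -0.0082] [ 0.6683 -0.0085]
rf [ 0.6594 -0.0718  0.1776] [-0.1925 -0.0481] [-0.1594  0.1392] [ 0.6593 -0.0709] [ 0.6597 -0.0723]
bf [ 0.6406 -0.0173  0.178 ] [-0.1481 -0.0328] [-0.1225  0.1025] [ 0.6404 -0.0169] [ 0.641  -0.0176]
[ 0.6438 -0.0654  0.3304 -0.0004  0.0133] 18.92945340084388
[[-0.167  -0.4897 -0.3475 -0.0993]
 [-0.3426 -0.0319 -0.7409  0.0268]
 [-0.0688  0.1438 -0.1777 -0.5841]
 [-0.0238 -0.3751 -0.0273  0.4137]
 [-0.181  -0.3331  0.205   0.3507]]
post [ 0.6592 -0.1288  0.181 ]
rb [ 0.6886 -0.0618  0.182 ]
bb [ 0.6702 -0.0079  0.182 ]
rf [ 0.6584 -0.0722  0.178 ]
bf [ 0.6399 -0.0183  0.178 ]
hinge [0.6105 0.013  0.13  ]
```

```bash
cat > g.py <<'E'
import numpy as np
from station import robot, fingers, vision, recognise
O=np.array([.6438,-.0654]); A=np.radians(18.93)
def c2w(x,y): return O+np.array([np.cos(A)*x-np.sin(A)*y, np.sin(A)*x+np.cos(A)*y])
ry,by=-.0112,.0458
np.set_printoptions(precision=4,suppress=True)
E
python3 - <<'E'
from g import *
for yaw0 in (108.93,-71.07):
    for y,x,z,d in ((ry,.035,.26,0),(ry,.035,.175,0),(by,.035,.175,0),(-.065,-.006,.157,0)):
        print(yaw0,robot.inverse_kinematics([*c2w(x,y),z],[180,0,yaw0]))
    for th in (.4,.8,1.2,1.5,1.57):
        h=c2w(-.006,.085); a=A-np.pi/2-th; p=h+.15*np.array([np.cos(a),np.sin(a)])
        print(th,p,robot.inverse_kinematics([*p,.157],[180,0,yaw0-np.degrees(th)]))
E
```

```text
108.93 [ 24.7697  39.9279 -42.7144  58.9985  25.8105  89.4707   8.1456]
108.93 [ 27.1611  42.9844 -44.265   67.5879  28.8894  80.0691   5.166 ]
108.93 [ 26.8885  42.4647 -50.437   71.8798  31.9411  79.6736  -2.3195]
108.93 [ 32.2576  41.3612 -40.8686  71.6015  26.4292  76.2745  11.4605]
0.4 [ 0.6001 -0.1366] [ 36.1046  34.2183 -38.8617  82.3641  21.8992  71.0877  -8.983 ]
0.8 [ 0.5427 -0.1207] [ 36.2343  26.3551 -35.1051  92.5639  16.1968  66.2403 -29.5533]
1.2 [ 0.4959 -0.0837] [ 34.9644  19.9928 -34.4609 100.7775  12.5307  63.0858 -53.4243]
1.5 [ 0.4725 -0.0455] [ 33.846   17.0143 -36.7998 104.8418  11.4639  61.8731 -74.2068]
1.57 [ 0.4687 -0.0357] [ 33.8969  16.6891 -38.0704 105.463   11.5967  61.7524 -79.5548]
-71.07 [  12.4352   35.2518  -16.1553   59.7073    9.2622   86.1718 -162.5679]
-71.07 [  11.6343   36.9881  -13.5329   68.4112    8.3608   75.5217 -162.4224]
-71.07 [  10.9298   35.0131  -19.3153   72.6611   11.3769   74.1704 -169.2986]
-71.07 [  14.9151   35.8104   -8.9808   72.4874    5.5074   72.1146 -155.1545]
0.4 [ 0.6001 -0.1366] [ -26.6565   42.4305   64.3892   85.0888  -38.6655   76.8572 -143.3346]
0.8 [ 0.5427 -0.1207] [ 51.7924  35.7886 -61.7004  92.0186  32.7368  72.2032 137.3439]
1.2 [ 0.4959 -0.0837] [ 52.9917  28.7049 -61.5482 100.2147  27.1733  67.6205 113.8151]
1.5 [ 0.4725 -0.0455] [ 51.2096  24.5679 -61.4648 104.3382  23.7036  65.3135  94.6794]
1.57 [ 0.4687 -0.0357] [ 50.4465  23.8707 -61.4526 104.9911  23.1021  64.9538  89.9344]
```

Yaw 108.9° works all the way. Go to the red catch.

```bash
python3 - <<'E'
from g import *
from zoom import zoom
W=[180,0,108.93]
robot.move_to([*c2w(.035,ry),.26],W)
robot.line_to([*c2w(.035,ry),.20],W,velocity=.12)
print(robot.current_time_s(),robot.current_contact_force(),robot.current_tool_pos())
zoom(vision.grab_frame("scene"),205,170,80,60,10,"pics/zs1.png")
zoom(vision.grab_frame("top"),222,125,80,60,10,"pics/zt1.png")
E
```

```text
4.5083 [-0.4271 -0.0256  0.8563] [ 0.6808 -0.0648  0.2006]
```

View pics/zs1.png

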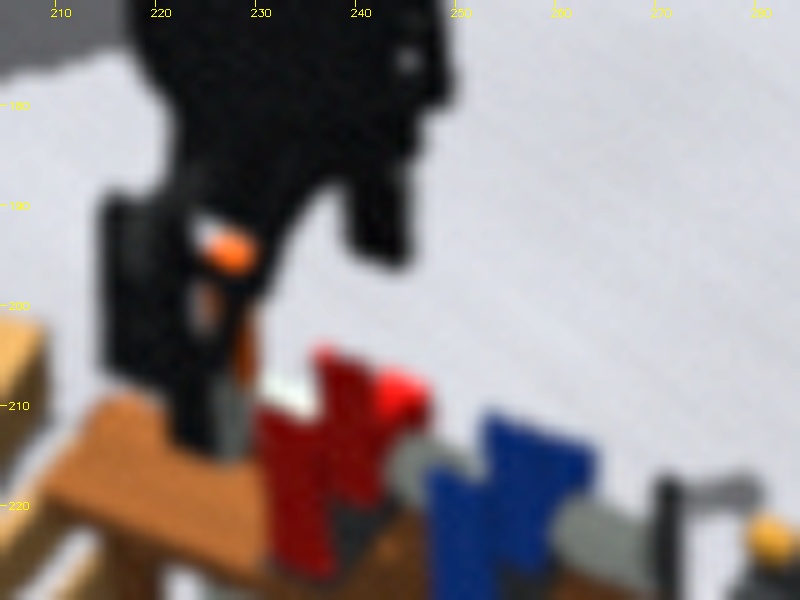

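View pics/zt1.png

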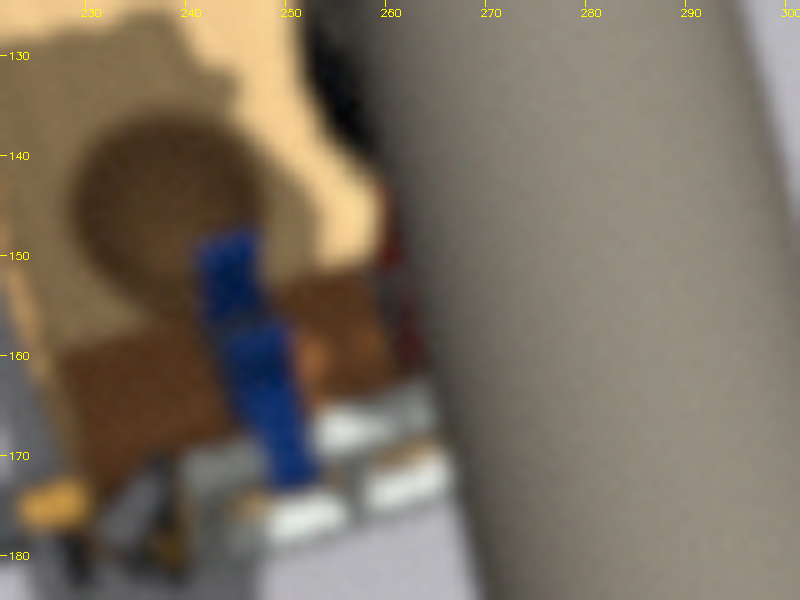

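```bash
python3 - <<'E'
from g import *
from geo import *
p=robot.current_tool_pos()
ux=np.array([np.cos(A),np.sin(A),0]); uy=np.array([-np.sin(A),np.cos(A),0])
for s in (1,-1):
  for t in (.0425,.057):
    for wv in (.011,-.011):
      for dz in (-.004,-.017): print(s,t,wv,dz,proj(PS,p+s*t*ux+wv*uy+[0,0,dz]).round(1))
E
```

```text
1 0.0425 0.011 -0.004 [229.6 215.7]
1 0.0425 0.011 -0.017 [230.  218.9]
1 0.0425 -0.011 -0.004 [223. 213.]
1 0.0425 -0.011 -0.017 [223.4 216.3]
1 0.057 0.011 -0.004 [226.8 218.9]
1 0.057 0.011 -0.017 [227.2 222.2]
1 0.057 -0.011 -0.004 [220.2 216.2]
1 0.057 -0.011 -0.017 [220.6 219.5]
-1 0.0425 0.011 -0.004 [245.4 197.5]
-1 0.0425 0.011 -0.017 [245.6 200.8]
-1 0.0425 -0.011 -0.004 [239.  195.1]
-1 0.0425 -0.011 -0.017 [239.2 198.4]
-1 0.057 0.011 -0.004 [247.9 194.6]
-1 0.057 0.011 -0.017 [248.1 197.8]
-1 0.057 -0.011 -0.004 [241.5 192.2]
-1 0.057 -0.011 -0.017 [241.8 195.5]
```

```bash
python3 - <<'E'
from g import *
from zoom import zoom
W=[180,0,108.93]
print(robot.line_to([*c2w(.0355,ry),.175],W,velocity=.08,f_stop=12))
f0=np.array(robot.current_contact_force()); print(f0)
fingers.gripper_to(0.0,force=30)
robot.pause(.2)
print(robot.current_time_s(),np.array(robot.current_contact_force())-f0,robot.current_finger_gap(),robot.current_tool_pos())
zoom(vision.grab_frame("scene"),205,170,80,60,10,"pics/zs2.png")
E
```

```text
False
[-0.1521 -0.5536  0.2737]
5.8917 [ 4.6158  2.2012 -0.1842] 0.21129701608646978 [ 0.6838 -0.0638  0.176 ]
```

View pics/zs2.png

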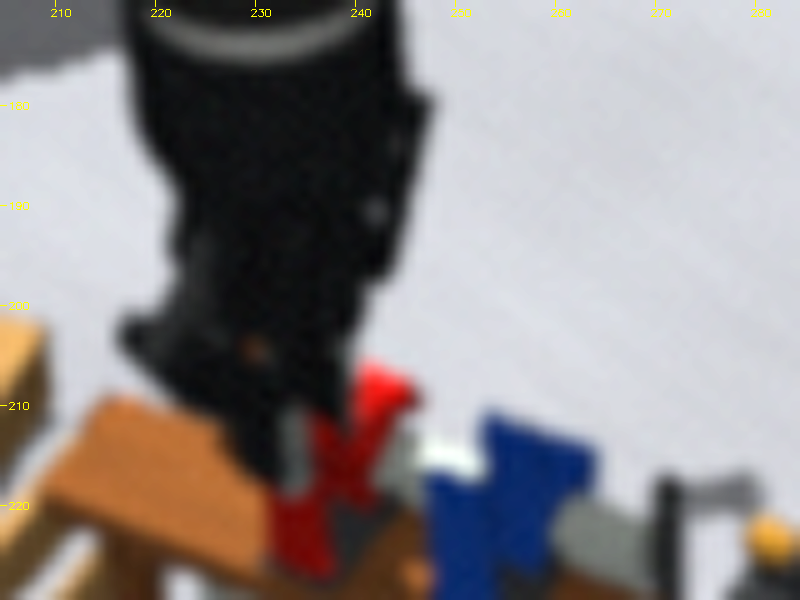

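```bash
python3 - <<'E'
from g import *
from zoom import zoom
W=[180,0,108.93]
for x in (.0385,.0355,.0345):
    robot.line_to([*c2w(x,ry),.175],W,velocity=.03); robot.pause(.2)
    print(x,robot.current_contact_force(),robot.current_finger_gap(),robot.current_tool_pos())
fingers.gripper_to(1.0)
robot.line_to([*c2w(.0355,ry),.215],W,velocity=.12)
robot.line_to([*c2w(.0355,by),.215],W,velocity=.12)
print(robot.current_time_s(),robot.current_contact_force())
zoom(vision.grab_frame("scene"),205,170,80,60,10,"pics/zs3.png")
zoom(vision.grab_frame("top"),222,125,80,60,10,"pics/zt3.png")
E
```

```text
0.0385 [-0.7633 -0.7967  5.4493] 0.20786467308428686 [ 0.6841 -0.0637  0.1761]
0.0355 [6.7323 0.3253 1.7386] 0.2079726948401413 [ 0.684  -0.0637  0.1761]
0.0345 [8.62   1.07   0.1145] 0.20834155213671926 [ 0.6839 -0.0638  0.1761]
9.0667 [ 0.131  -0.3987  0.13  ]
```

View pics/zs3.png

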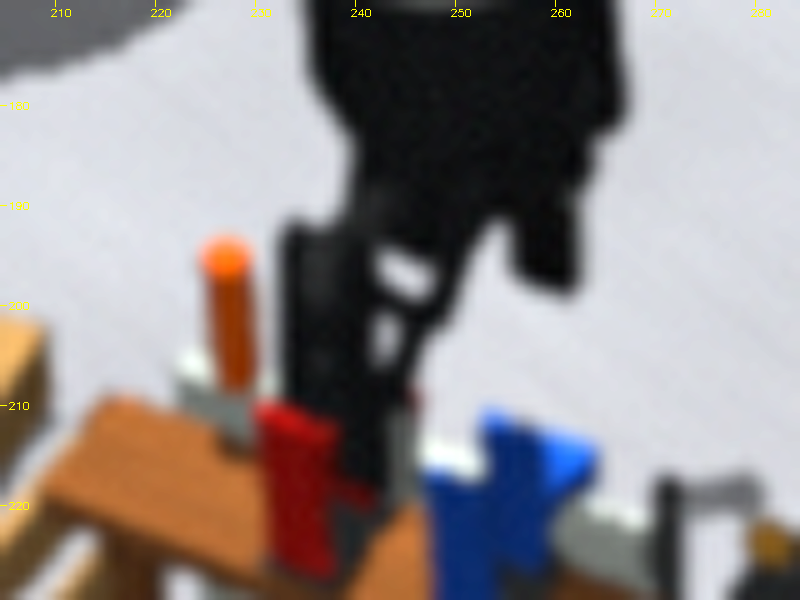

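View pics/zt3.png

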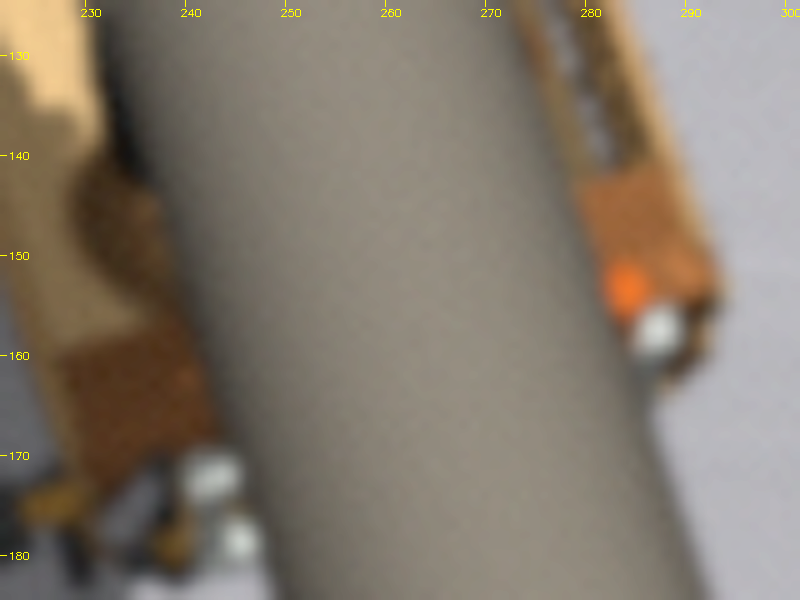

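```bash
python3 - <<'E'
from g import *
from zoom import zoom
W=[180,0,108.93]
robot.line_to([*c2w(.0355,by+.05),.25],W,velocity=.2)
zoom(vision.grab_frame("scene"),205,190,80,60,10,"pics/zs4.png")
zoom(vision.grab_frame("top"),222,125,80,60,10,"pics/zt4.png")
E
```

```text
(no output)
```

View pics/zs4.png

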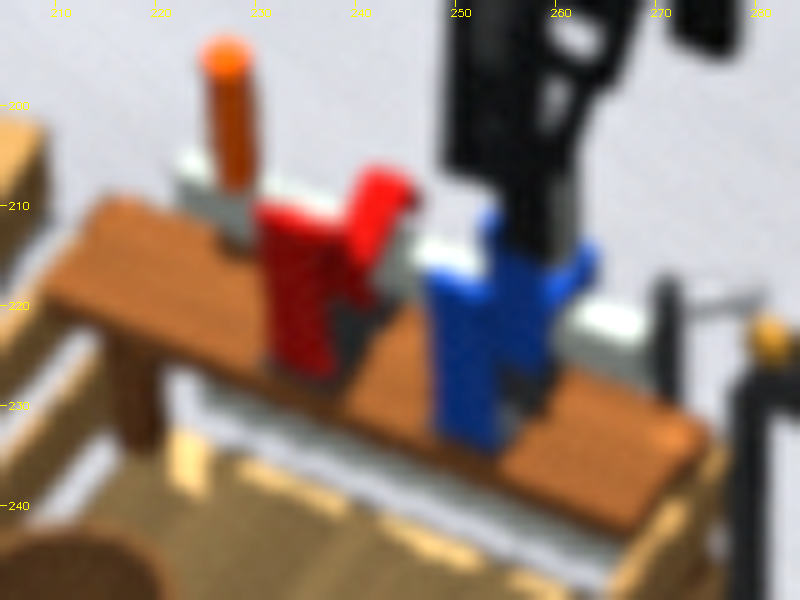

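View pics/zt4.png

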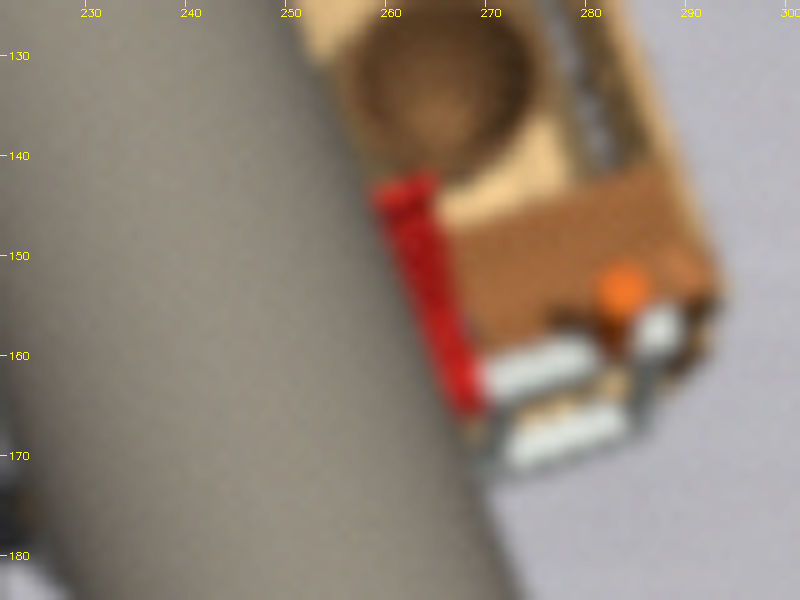

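Red: the front tab now lies against the back tab (scene ~(233,212)) and its hook is raised. Now blue.

```bash
python3 - <<'E'
from g import *
from zoom import zoom
W=[180,0,108.93]
robot.line_to([*c2w(.036,by),.215],W,velocity=.2)
print(robot.line_to([*c2w(.036,by),.175],W,velocity=.08,f_stop=12))
fingers.gripper_to(0.0,force=30); robot.pause(.2)
print(robot.current_contact_force(),robot.current_finger_gap(),robot.current_tool_pos())
for x in (.0385,.0355,.034):
    robot.line_to([*c2w(x,by),.175],W,velocity=.03); robot.pause(.2)
    print(x,robot.current_contact_force(),robot.current_finger_gap(),robot.current_tool_pos())
fingers.gripper_to(1.0)
robot.line_to([*c2w(.036,by),.215],W,velocity=.12)
robot.line_to([*c2w(-.006,-.065),.235],W,velocity=.2)
print(robot.current_time_s(),robot.current_contact_force())
zoom(vision.grab_frame("scene"),205,190,80,60,10,"pics/zs5.png")
zoom(vision.grab_frame("top"),222,125,80,60,10,"pics/zt5.png")
E
```

```text
False
[5.4064 0.8975 1.6984] 0.21251846953540213 [ 0.6649 -0.0099  0.1759]
0.0385 [ 0.0793 -0.8058  5.7107] 0.20686468341377848 [ 0.665  -0.0099  0.176 ]
0.0355 [8.1618 1.1979 1.6266] 0.21037109600745876 [ 0.6649 -0.0099  0.1759]
0.034 [10.5713  2.425  -0.6149] 0.20853717556011178 [ 0.6649 -0.0099  0.1759]
14.9 [0.407  0.2205 0.213 ]
```

View pics/zs5.png

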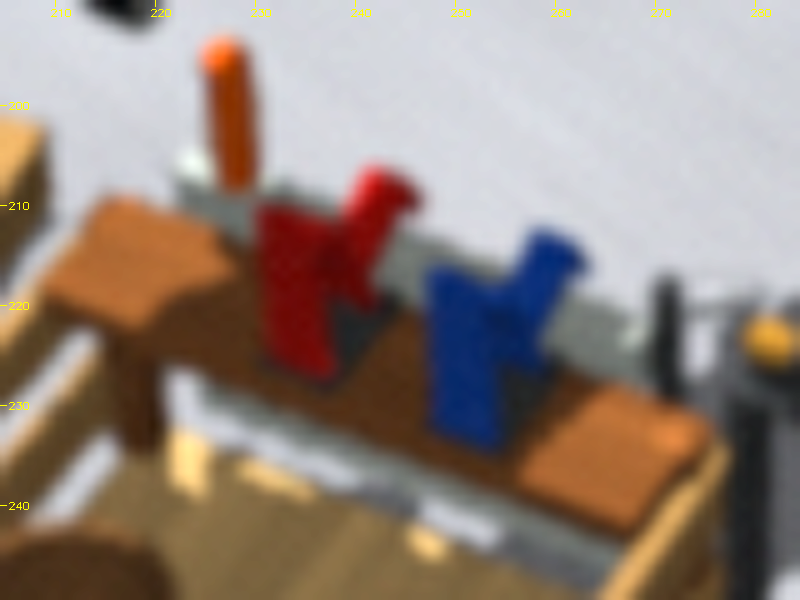

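View pics/zt5.png

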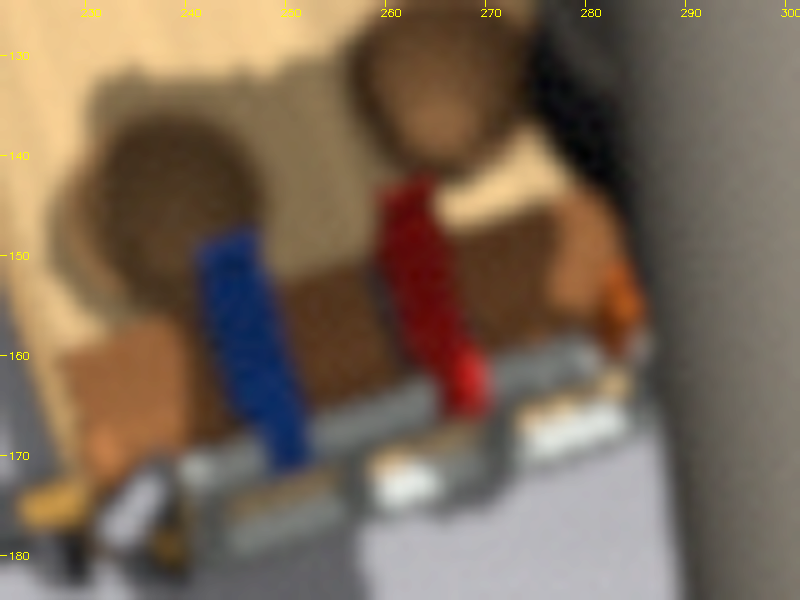

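Both catches are up (blue front tab now flush with its back tab in both views). Take the post.

```bash
python3 - <<'E'
from g import *
from zoom import zoom
W=[180,0,108.93]
print(robot.line_to([*c2w(-.006,-.065),.160],W,velocity=.1,f_stop=12))
fingers.gripper_to(0.0,force=40); robot.pause(.2)
print(robot.current_time_s(),robot.current_contact_force(),robot.current_finger_gap(),robot.current_tool_pos())
zoom(vision.grab_frame("scene"),205,170,80,60,10,"pics/zs6.png")
E
```

```text
False
16.7417 [1.3799 0.476  0.6902] 0.1749456628257434 [ 0.6595 -0.1288  0.1602]
```

View pics/zs6.png

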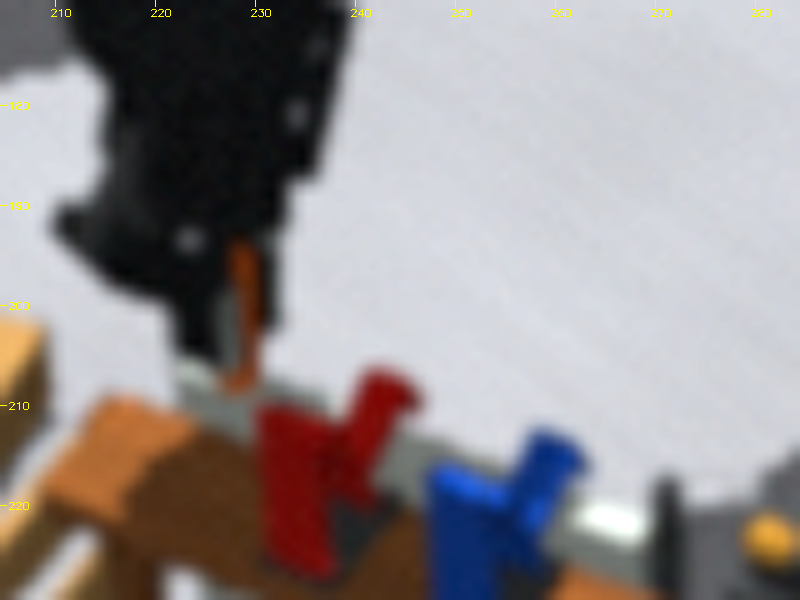

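```bash
cat > arc.py <<'E'
from g import *
h=c2w(-.006,.085)
def swing(ths,v=.08,r=.15):
    for th in ths:
        a=A-np.pi/2-th; p=h+r*np.array([np.cos(a),np.sin(a)])
        robot.line_to([*p,.160],[180,0,108.93-np.degrees(th)],velocity=v)
        f=np.array(robot.current_contact_force()); t=np.array(robot.current_tool_pos())
        e=np.array([np.cos(a),np.sin(a)])
        print("%.2f t=%.1f"%(th,robot.current_time_s()),"Frad %.1f Ftan %.1f Fz %.1f"%(f[:2]@e,f[:2]@[e[1],-e[0]],f[2]),"gap %.3f"%robot.current_finger_gap(),t)
E
python3 - <<'E'
from arc import *
swing([.08,.16,.25])
E
```

```text
0.08 t=17.1 Frad -0.8 Ftan -1.6 Fz 0.5 gap 0.174 [ 0.648  -0.1323  0.1602]
0.16 t=17.4 Frad -0.6 Ftan -0.8 Fz 1.6 gap 0.177 [ 0.6365 -0.1349  0.1602]
0.25 t=17.7 Frad 0.9 Ftan -1.8 Fz 1.7 gap 0.176 [ 0.6232 -0.1367  0.1602]
```

```bash
python3 - <<'E'
from arc import *
swing([.33,.41,.5,.58,.66,.75])
from zoom import zoom
zoom(vision.grab_frame("scene"),205,170,100,75,8,"pics/zs7.png")
E
```

```text
0.33 t=18.0 Frad 1.8 Ftan -1.1 Fz 1.9 gap 0.176 [ 0.6113 -0.1374  0.1602]
0.41 t=18.3 Frad 2.6 Ftan -3.8 Fz 0.9 gap 0.175 [ 0.5995 -0.1372  0.1601]
0.50 t=18.6 Frad 2.9 Ftan -3.4 Fz 0.9 gap 0.177 [ 0.5859 -0.1357  0.1601]
0.58 t=18.9 Frad 4.1 Ftan -3.7 Fz 1.1 gap 0.173 [ 0.5733 -0.1332  0.1601]
0.66 t=19.2 Frad 4.6 Ftan -1.8 Fz 2.9 gap 0.175 [ 0.5621 -0.1301  0.1601]
0.75 t=19.5 Frad 4.8 Ftan 1.5 Fz 6.1 gap 0.177 [ 0.548  -0.1245  0.1601]
```

View pics/zs7.png

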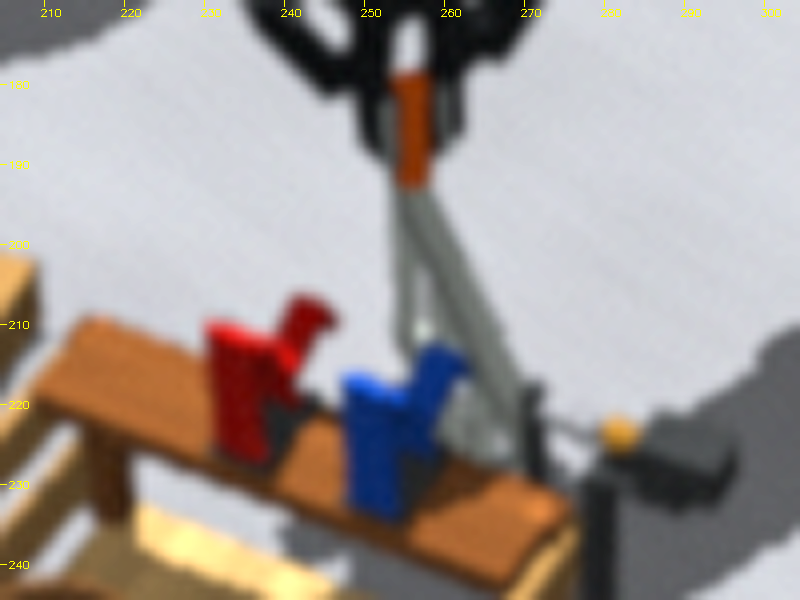

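Gate follows, past the detent, post at (255,186) squarely in the jaws. Continue.

```bash
python3 - <<'E'
from arc import *
swing([.84,.93,1.02,1.11,1.2,1.29,1.38,1.46,1.54])
robot.pause(.5)
print(robot.current_contact_force(),robot.current_finger_gap())
from zoom import zoom
im=vision.grab_frame("scene")
zoom(im,200,150,160,120,5,"pics/zs8.png")
zoom(vision.grab_frame("top"),170,90,160,120,5,"pics/zt8.png")
E
```

```text
0.84 t=19.9 Frad 6.4 Ftan 1.9 Fz 7.4 gap 0.177 [ 0.5357 -0.1184  0.1601]
0.93 t=20.2 Frad 6.8 Ftan 1.9 Fz 8.0 gap 0.175 [ 0.5242 -0.1113  0.1601]
1.02 t=20.5 Frad 6.0 Ftan -1.9 Fz 5.8 gap 0.173 [ 0.5142 -0.1039  0.1601]
1.11 t=20.9 Frad 6.5 Ftan -1.9 Fz 6.8 gap 0.172 [ 0.5039 -0.0949  0.1601]
1.20 t=21.2 Frad 6.3 Ftan -2.4 Fz 7.5 gap 0.177 [ 0.4944 -0.0849  0.1601]
1.29 t=21.5 Frad 6.4 Ftan -2.5 Fz 7.5 gap 0.175 [ 0.4859 -0.0741  0.1601]
1.38 t=21.8 Frad 7.7 Ftan -2.3 Fz 8.3 gap 0.175 [ 0.4784 -0.0625  0.1601]
1.46 t=22.1 Frad 7.8 Ftan -2.4 Fz 9.1 gap 0.173 [ 0.4726 -0.0516  0.1601]
1.54 t=22.4 Frad 7.9 Ftan -1.5 Fz 9.9 gap 0.179 [ 0.4677 -0.0403  0.16  ]
[-6.8304 -5.277  10.2547] 0.17428947756816088
```

View pics/zs8.png

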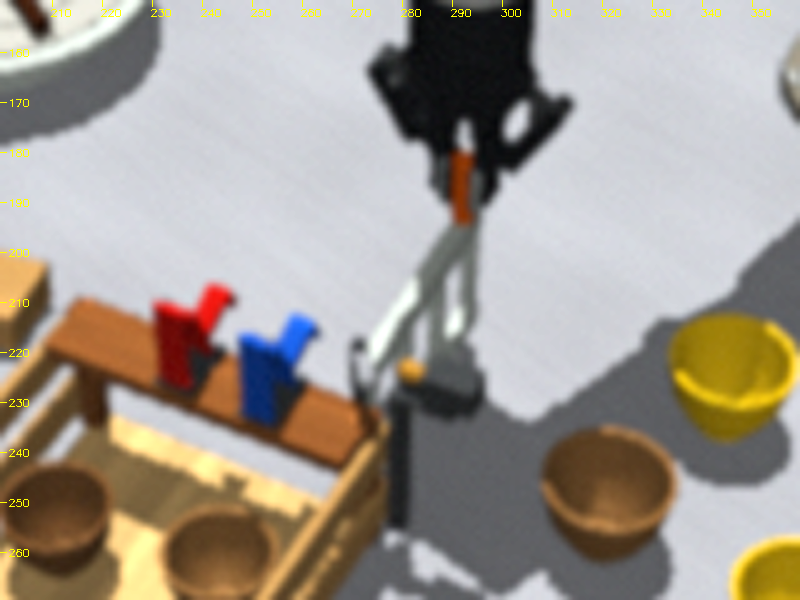

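View pics/zt8.png

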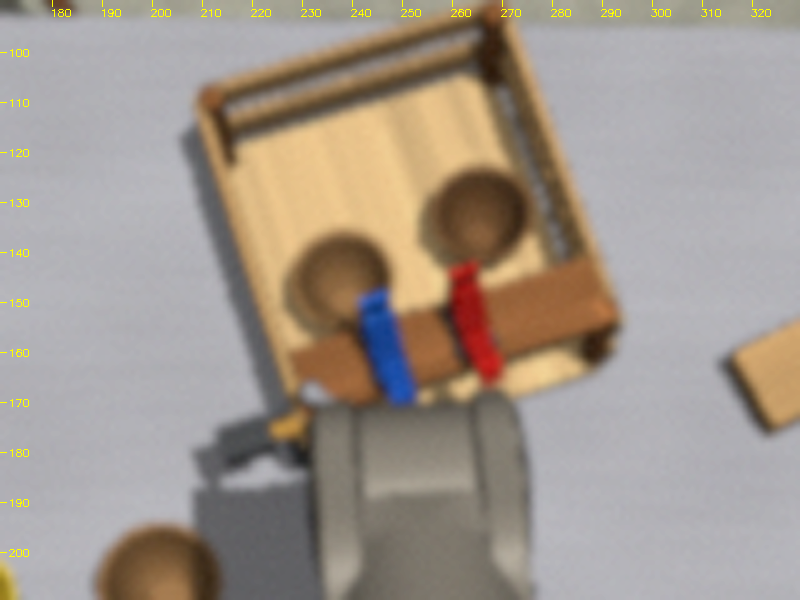

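```bash
python3 - <<'E'
from g import *
from station import workorder
vision.grab_frame("scene"); print([np.round(d["rect"],1) for d in recognise("bowl_c","scene")[:4]])
print(robot.current_tool_pos(),robot.current_dq(),robot.current_contact_force(),robot.current_finger_gap(),robot.current_time_s())
workorder.close_job()
E
```

```text
[array([344.8, 224.6,  23.6,  27. ]), array([244. , 263.9,  24.2,  26.5]), array([208.6, 252.5,  25.6,  22.7]), array([360.6, 273.5,  28.5,  29.2])]
[ 0.4678 -0.0406  0.16  ] [-0.0393 -0.0661  0.0186 -0.0727  0.0676  0.1289  0.0111] [-7.1967 -4.7583  9.851 ] 0.17554792041336836 23.1083
the job is handed in; nothing more can be done
```

I squeezed the red catch and then the blue one fully together, swung the gate past its detent to about 1.54 rad (from the arm's position, not a direct reading), and handed the job in at about 23 s. I was still gripping the orange post at 40 N. No verdict is reported.

**Last checks:**
- **Catches:** both front tabs lie against their back tabs and both hooks are up, in both camera views.
- **Gate:** the post is between the jaws (gap about 15 mm for the 16 mm post) and the arm is practically still. The pull in the swing direction was about 2 N, which matches the gate's spring. There was also about 8 N along the gate and 10 N upward. I put this down to a few millimetres of hinge position error; it is well below the limits.
- **Bystanders:** the crate bowls, bowl_c and the block stand where they began in the pictures. I did not re-check the jar and the knife, but the arm stayed well away from both.

**Disagreements:**
- The red catch measured about 64 mm from the post in a straight line, but about 53 mm along the crate's front, so I took the given 53 mm as the distance along the front. Both squeezes agreed with that.
- In the last scene picture the network did not list bowl_c among its four best finds. I confirmed it by eye at about (320, 249), against (321, 250) at the start.

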